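# Preset the air throttle of the carving bench

### The arm

A 7-joint arm with a two-finger parallel gripper is mounted at the origin on the work surface. World frame = base frame: x ahead of the robot, y to its left, z up, the work surface at z = 0. Lengths are in mm, angles in rad, forces in N, time in s.
With the tool pointing down it reaches from about 400 to 850 mm from the base axis. Payload 4.4 kg.
Tool frame: the origin (TCP) lies between the finger pads, 19 mm behind the fingertips; this is the grasp point; z points along the fingers, y is the direction in which the jaws open and shut (so a half turn about z gives the same grasp; the last joint's range is limited). The gripper opens to 94 mm and grips with 3 to 60 N. Pads are 16 mm wide; open, the fingers measure 119 mm over their backs; the gripper's body (75 mm by 177 mm) begins 78 mm behind the grasp point.
Start: joints at [-1.345, 0.628, 0.038, 1.517, -0.027, 0.996, -0.02], TCP at [186.965, 622.545, 224.278] pointing down, gripper open.
Joint ranges: [-3.06, 3.06], [-0.37, 2.12], [-1.25, 1.32], [0.18, 2.47], [-1.1, 4.24], [0.23, 1.98], [-2.94, 2.94]. Speed limits (rad/s): [2.57, 2.57, 3.14, 3.14, 3.14, 3.14, 3.14].

### API

Orientations are given as a unit quaternion [w, x, y, z].
In Python, from rig import * gives the robot as it stands. Calls block until the motion is done:
- reach(position, orientation): joint-space move of the TCP to a pose.
- line_to(position, ori=None, feed=150, guard=None): straight line of the TCP; ori=None keeps the orientation; feed is the mean speed in mm/s. With guard (N) it stops when the force on the tool has changed by that much, and returns True; else False.
- move_j(angles): joint-space move.
- command_gripper(opening): finger opening in mm; the grip force is fixed at half the most; returns when the fingers have stopped.
- pause(seconds).
- inverse_kinematics(position, orientation): joint angles nearest the present ones, or None.
- sense(): the state.
- grab_frame(name): name is "scene" or "top" or "wrist"; returns (picture, depth): 384x512x3 uint8, blue, green, red; 384x512 float32, mm along the optical axis (not along the pixel's ray), 0 where there is no reading.
- calibration(name): a dict with "intrinsics" (3x3 intrinsics, pixels), "rvec" (rotation vector, rad) and "tvec" (3), from world to camera coordinates, as OpenCV has them. Camera axes: x right, y down, z forward; pixel columns grow to the right and rows downward; lengths in mm; the calibration is good to about 2 mm. A picture is of the moment at which its call begins: read the wrist's pose just before it. calibration takes no time and is no camera call; for the wrist camera it gives the pose at the moment of the call.
A pose or a line that the arm cannot do raises IKError and nothing moves.
- hand_in(): hands the job in, once; it reports no verdict.
The state is a dict: "t": time; "q": joint angles; "joint_vel": joint speeds; "joint_efforts": joint torques, N m; "position": TCP position; "orientation": TCP orientation; "wrist_force": force on the tool from outside, world axes, zero at the start; "ft_torque": the same for the moment, N m; "gripper_width": finger opening in mm.
Only numpy, scipy, OpenCV 4.12 (cv2) and the standard library are available. Lean on these libraries where they do the work, as an engineer would, in place of code of your own. Each camera call takes 0.05 s, during which the arm holds its last target. There are 200 camera calls.

### The job

Preset the air throttle for the carving chisel: first lift the yellow test gauge out of its wooden holder and push its probe fully home in the test point of the air line. Then wind the red handwheel clockwise shut until it meets its stop, back it off exactly two full turns, and finish while still gripping the wheel's black crank handle, holding it still at that setting so that I can lock the gland nut. Leave the other tools on the bench where they are.

Things in the scene. Friction and masses are not known exactly. Their poses are not given: they have to be found in the camera images.
- gauge: yellow digital test gauge, loose, 110 g: case 26 mm (x) by 40 (y) by 50 tall, display on its -x face. Origin on the probe's axis at the underside of the brass hexagon shoulder (20 mm wide, 12 tall) below the case; z up. Case 12 to 62 mm above the origin; steel probe, 6 mm in diameter, round end, reaches 40 mm below it. It starts upright with the probe in the holder, shoulder on the holder's top
- gauge_grip (a point): on the gauge's axis, 42 mm above its origin (20 mm below the top of the case): a good height for the TCP when gripping the case across its 26 mm thickness
- probe_tip (a point): lower end of the gauge's probe, 40 mm below the gauge's origin
- holder: fixed oak block 70 x 90 x 50 mm tall with one drilled 8 mm hole, 46 mm deep, at its middle. Origin at the centre of its underside
- station: air station fixed to the bench: plywood board 120 mm (x) by 370 (y) by 18 thick, steel pipe along y, 46 mm above the bench. Origin at the centre of the board's underside; z up. The valve's upright stem is at y = -75 mm; the test point, at y = +70, is a brass block 32 x 32 mm with a green square round its hole. Apart from handwheel and gauge nothing on it is over 110 mm above the bench
- test_point (a point): centre of the mouth of the test point, 70 mm above the bench, at the top of its brass block: round vertical hole 8 mm wide, 44 mm deep, with a 2 mm chamfer. Fully home, the gauge's shoulder sits on the mouth, with the probe's tip 40 mm below it
- wheel (a joint): turn of the red handwheel about its upright stem, rad: 0 = shut on its hard stop, growing anticlockwise seen from above as it opens, 6.283 a turn, up to 6 turns. The station's +x axis turned by this angle about z points from hub to crank handle. Friction 0.12 N m; the wheel stays where it is left and does not rise
- wheel_hub (a point): centre of the top of the wheel's hub, on the stem's axis, 118 mm above the bench. The wheel's rim (centre line 50 mm from the axis, bar 12 mm thick, three spokes) reaches 118 mm above the bench
- handle: black crank handle of the wheel: upright cylinder 22 mm in diameter, 55 mm tall, standing on the rim 50 mm from the wheel's axis, free to revolve about its own axis, so a grip need not turn with the wheel. Origin at the centre of its foot, 121 mm above the bench; top at 176 mm, free on all sides
- gouge_wide: bystander: wide gouge with a brown wooden handle, lying, 250 mm long
- gouge_narrow: bystander: narrow gouge with an orange handle, lying, 260 mm long
- beech_mallet: bystander: round beech mallet standing on its head, 94 mm wide, 248 mm tall
- brass_mallet: bystander: small brass-headed mallet standing on its head, 64 mm wide, 176 mm tall
- air_chisel: bystander: aluminium air chisel, lying, 250 mm long
- wax_tin: bystander: green wax tin 72 mm wide, 38 mm tall
- oilstone: bystander: grey oilstone in a dark wooden tray, 210 x 70 x 32 mm
There are look-alikes about, which are no part of the job. Of the things that look like the gauge, the middle-sized one is meant.

How it is judged:
By the outcome, as a careful person would: the job done as asked, in the order asked, and still so for the second after the job is handed in, while the arm keeps its last pose, push and grip.
It also fails if it takes over 72 s, if anything falls off the work surface, if the arm or the gripper's body presses on something with over 40 N, if the wrist force passes 120 N, or if a joint passes its speed limit or range.

## Working session

There is one attempt and no reset: what is moved stays moved. The work goes in short steps, each a Python script; the robot and the scene stay as the last script left them, time stands still between calls to the robot, and variables do not carry over. Pictures are saved under pics/ and viewed, about 8 in all and at most 12, crops included, and the job is handed in when it is done.

```bash
mkdir -p pics; ls
cat > h.py <<'E'
from rig import *
import numpy as np, cv2
def cal(n):
    c=calibration(n); return np.array(c["intrinsics"],float),cv2.Rodrigues(np.array(c["rvec"],float))[0],np.array(c["tvec"],float).ravel()
def shot(n,f=None):
    C=cal(n); im,d=grab_frame(n)
    if f: cv2.imwrite("pics/"+f,im); np.savez("pics/"+f+".npz",im=im,d=d,K=C[0],R=C[1],t=C[2])
    return im,d,C
def ray(C,u,v):
    K,R,t=C; return -R.T@t, R.T@np.linalg.inv(K)@np.array([u,v,1.])
def onz(C,u,v,z):
    o,r=ray(C,u,v); return o+r*(z-o[2])/r[2]
def dep(C,u,v,d):
    o,r=ray(C,u,v); return o+r*d
def proj(C,p):
    K,R,t=C; q=K@(R@np.array(p,float)+t); return q[:2]/q[2]
E
python3 - <<'E'
from h import *
a,_,C=shot("scene","s0.png"); b,_,D=shot("top","t0.png")
for c in (C,D): print(np.round(-c[1].T@c[2]), np.round(c[1][2],2))
s=sense(); print(s)
w=shot("wrist","w0.png")
print(np.round(-w[2][1].T@w[2][2]),w[2][0])
E
python3 -c "
import cv2
cv2.imwrite('pics/t0b.png',cv2.resize(cv2.imread('pics/t0.png'),(800,600)))
cv2.imwrite('pics/s0b.png',cv2.resize(cv2.imread('pics/s0.png'),(800,600)))"
```

```text
pics
[1382.  285.  926.] [-0.69 -0.26 -0.68]
[ 374.   -4. 1394.] [ 0.16  0.   -0.99]
{'t': 0.1, 'q': array([-1.34481644,  0.62923094,  0.03848249,  1.51819998, -0.02699268,
        0.99628609, -0.02001939]), 'joint_vel': array([-0.0002545 , -0.00239786,  0.00049235, -0.00390208,  0.00068833,
        0.00118783,  0.0011044 ]), 'joint_efforts': array([ 2.80970453e-03, -5.50788188e+01,  1.14729691e+00, -1.87114888e+01,
       -5.22638205e-02,  1.92034675e-02,  2.96835435e-05]), 'position': array([186.81825804, 622.02527879, 223.48319996]), 'orientation': array([-9.61522019e-05,  1.45394889e-01,  9.89373378e-01, -7.96933480e-04]), 'wrist_force': array([ 0.99800386, -0.20155823,  0.02944684]), 'ft_torque': array([-0.02320823, -0.02330058, -0.02272253]), 'gripper_width': 93.96798251583704}
[117. 642. 384.] [[291.78465401   0.         259.69220338]
 [  0.         291.78465401 190.46598173]
 [  0.           0.           1.        ]]
```

View pics/t0b.png

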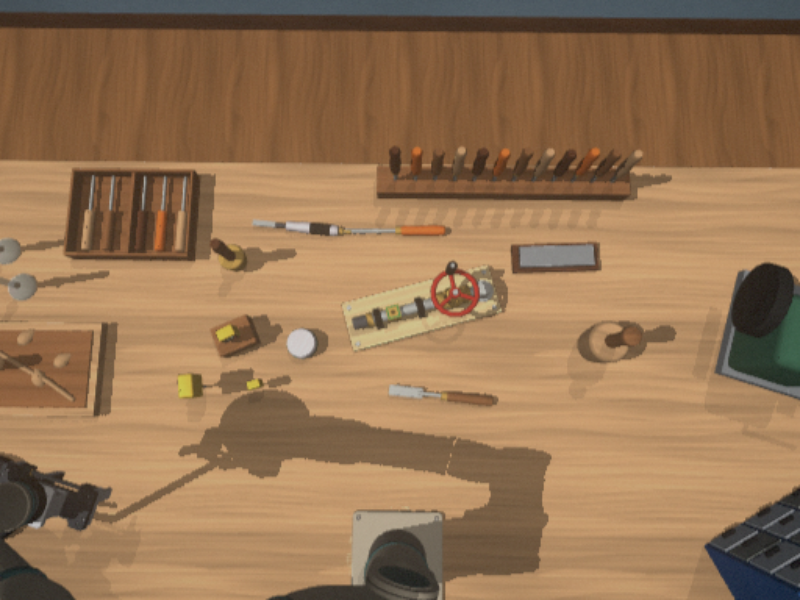

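View pics/s0b.png

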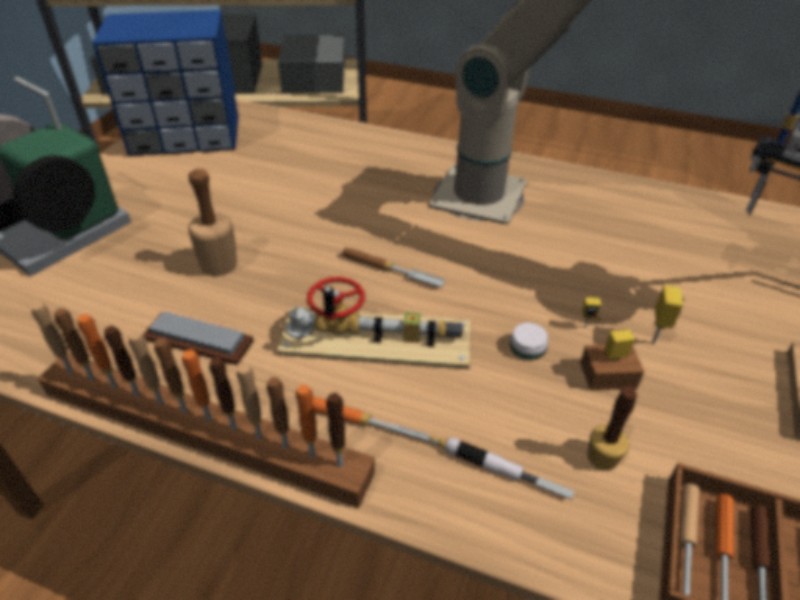

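Top view (800x600): gauge-like yellow things are at (227,332), in the wooden holder, at (187,385), larger, on a tall probe, and at (254,383), small. The one in the holder is the middle-sized one, so I choose it. The test point's green square is at (393,312), the hub at (455,292) and the handle at (452,267). Next come coarse positions and a close crop.

Run:
```python
from h import *
z=np.load("pics/t0.png.npz"); im,d=z["im"],z["d"]; C=(z["K"],z["R"],z["t"])
for n,u,v in (("gauge",227,332),("big",187,385),("small",254,383),("tp",393,312),("hub",455,292),("handle",452,267),("brassm",222,247),("tin",301,343)):
    u,v=u*.64,v*.64; print(n,np.round(dep(C,u,v,d[int(v),int(u)])))
crop=im[190:270,100:200]; s=np.load("pics/s0.png.npz")["im"][170:270,350:450]
cv2.imwrite("pics/c1.png",np.hstack([cv2.resize(crop,(400,320),interpolation=2),cv2.resize(s,(320,320),interpolation=2)]))
```

```text
gauge [502. 385. 110.]
big [384. 458. 132.]
small [390. 327.  77.]
tp [562.  16.  34.]
hub [ 596. -124.  124.]
handle [ 642. -113.  174.]
brassm [686. 394. 153.]
tin [485. 232.  33.]
```

View pics/c1.png

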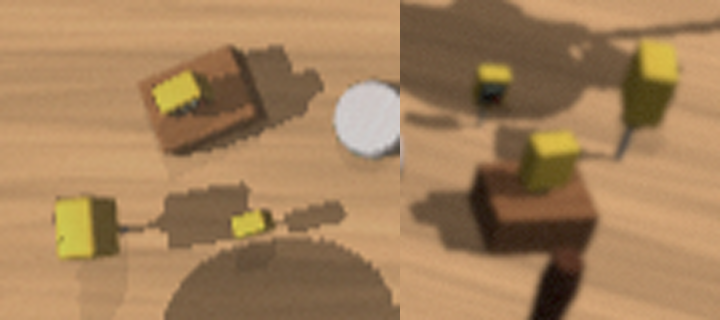

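The crop confirms it: the mid-sized gauge stands in the oak holder, about 20° yaw, and its look-alikes are at the lower left and right of the crop. I'm moving the wrist camera over it.

```bash
cat >> h.py <<'E'
def down(yaw):  # tool pointing down, jaw direction (tool y) at world angle yaw [deg]
    a=np.radians((yaw+90)/2); return np.array([0,np.cos(a),np.sin(a),0])
def camoff(yaw): # camera offset from TCP in xy
    b=np.radians(yaw+90); return 73*np.array([np.cos(b),np.sin(b)])
E
python3 - <<'E'
from h import *
g=np.array([505,385.])
for y in (20,200):
    p=g-camoff(y)
    for P in ([*p,240],[*g,92],[562,16,112],[596,-124,200]):
        print(y,np.round(inverse_kinematics(P,down(y)),2))
y=20; reach([*(g-camoff(y)),240],down(y)); pause(.3)
s=sense(); print(s["t"],s["position"])
im,d,C=shot("wrist","w1.png")
print(proj(C,[*g,112]))
cv2.imwrite("pics/w1b.png",cv2.resize(im,(800,600)))
E
```

```text
20 [-0.76  0.58  0.29  1.6  -0.19  0.99 -0.06]
20 [-0.82  0.77  0.2   1.68 -0.22  0.71 -0.15]
20 [-0.24  0.67  0.25  1.87 -0.26  0.63  0.52]
20 [-0.1   0.63  0.42  1.67 -0.31  0.91  0.79]
200 [-0.49  0.68 -0.56  1.46  0.38  1.11  2.38]
200 [-0.38  0.82 -0.53  1.66  0.54  0.81  2.33]
200 [ 0.27  0.71 -0.54  1.86  0.53  0.72  2.91]
200 [-0.44  0.88  1.14  1.68 -0.86  1.17 -1.85]
2.1333 [529.61156862 317.0349483  239.94879345]
[260.98242447 114.83938385]
```

View pics/w1b.png

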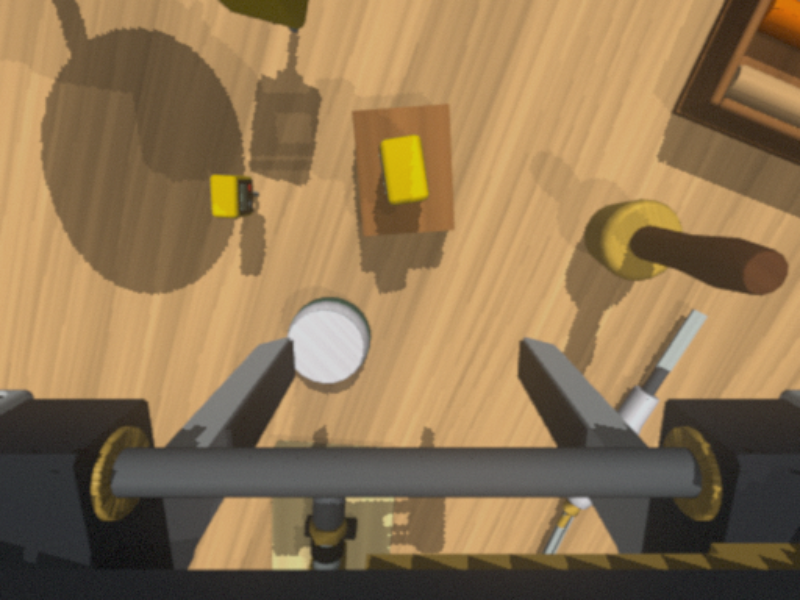

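The wrist picture shows the gauge's top at (404,169) in 800x600, on the holder and slightly turned in the frame. The brass mallet, at (650,240), is clear of it. I'm fitting the top face.

```bash
cat >> h.py <<'E'
def cloud(C,d):
    K,R,t=C; v,u=np.indices(d.shape); q=np.stack([(u-K[0,2])/K[0,0]*d,(v-K[1,2])/K[1,1]*d,d],-1)
    return (q-t)@R
def load(f):
    z=np.load("pics/"+f+".npz"); return z["im"],z["d"],(z["K"],z["R"],z["t"])
def rect_on(C,mask,z):
    n,L,st,ce=cv2.connectedComponentsWithStats(mask.astype(np.uint8)); k=1+np.argmax(st[1:,4])
    v,u=np.nonzero(L==k); P=np.array([onz(C,a,b,z)[:2] for a,b in zip(u,v)],np.float32)
    return cv2.minAreaRect(P),P.mean(0),len(P)
E
python3 - <<'E'
from h import *
im,d,C=load("w1.png"); P=cloud(C,d); hsv=cv2.cvtColor(im,cv2.COLOR_BGR2HSV)
y=(hsv[...,0]>22)&(hsv[...,0]<36)&(hsv[...,1]>150)&(hsv[...,2]>60)
near=np.hypot(P[...,0]-503,P[...,1]-385)<60
print(np.percentile(P[...,2][y&near],[5,50,95]))
for zc in (104,108): print(rect_on(C,y&near&(P[...,2]>zc),112))
print("holder",rect_on(C,near&(abs(P[...,2]-50)<5),50), "V", np.unique(hsv[...,2][y&near]//20,return_counts=True))
E
```

```text
[109.76921877 111.89727652 113.33525149]
(((500.6349792480469, 389.4841613769531), (25.138378143310547, 38.92537307739258), 29.094078063964844), array([500.555  , 389.76013], dtype=float32), 1107)
(((500.6349792480469, 389.4841613769531), (25.138378143310547, 38.92537307739258), 29.094078063964844), array([500.5376 , 389.74176], dtype=float32), 1104)
holder (((500.50384521484375, 389.52685546875), (70.00662231445312, 90.0284194946289), 23.97693634033203), array([500.17664, 390.9237 ], dtype=float32), 3707) V (array([ 3,  4,  5,  6,  7,  8,  9, 10], dtype=uint8), array([  1,   2,  17,  27,  44,  70, 100, 850]))
```

Run:
```python
from h import *
y=29.1; p=[500.6,389.5]
command_gripper(60)
reach([*p,170],down(y)); line_to([*p,92],feed=120,guard=8)
s=sense(); print(s["t"],s["position"],s["wrist_force"])
command_gripper(10); s=sense(); print(s["position"],s["gripper_width"],s["wrist_force"])
line_to([*p,205],feed=120); s=sense(); print(s["t"],s["gripper_width"],s["wrist_force"])
# station view: camera over (575,-40)
c=np.array([572,-20.])-camoff(y)
reach([*c,270],down(y)); pause(.3)
im,d,C=shot("wrist","w2.png"); print(sense()["t"],proj(C,[562,16,70]),proj(C,[596,-124,118]))
cv2.imwrite("pics/w2b.png",cv2.resize(im,(800,600)))
```

```text
4.1833 [501.50457187 389.54619907  92.88533195] [ 0.11786509  0.31673095 -0.17494091]
[500.87679441 389.73757854  92.27379362] 25.45988615189927 [0.48807714 0.70575457 0.39059633]
5.9 26.00584776620515 [-0.02258123  0.34053705 -1.74344019]
8.0333 [267.97038688  82.85662175] [233.91373571 209.10963854]
```

View pics/w2b.png

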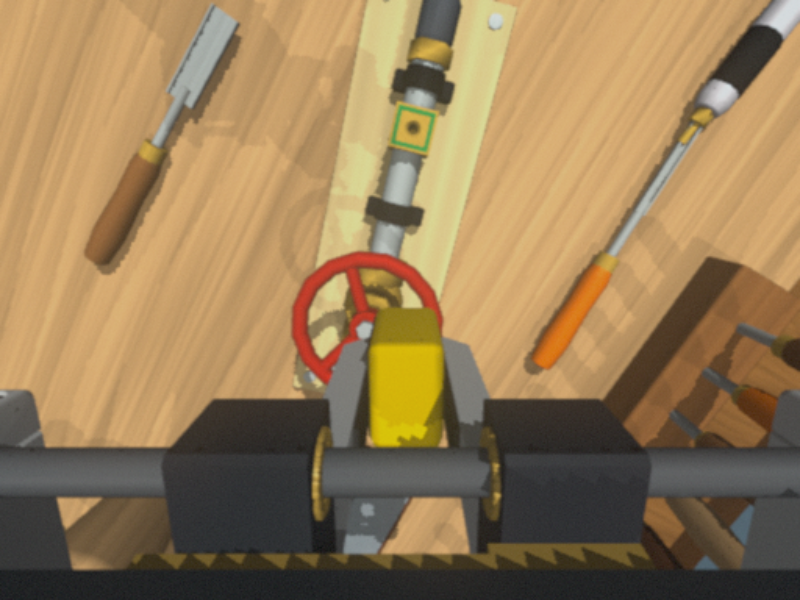

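The test point's green square is at (413,127) in 800x600, the wheel at (365,325), and the gauge sits straight in the jaws. I'm measuring the test point and the hub.

Run:
```python
from h import *
im,d,C=load("w2.png"); hsv=cv2.cvtColor(im,cv2.COLOR_BGR2HSV); h,s,v=cv2.split(hsv)
g=(h>45)&(h<85)&(s>110); g[:, :220]=0; g[:,310:]=0; g[120:]=0
tp=rect_on(C,g,70); print("tp",tp)
r=((h<8)|(h>172))&(s>140)&(v>60); r[:,:180]=0; r[:,290:]=0
P=cloud(C,d); print("rim z",np.percentile(P[...,2][r],[5,50,95]), r.sum())
vv,uu=np.nonzero(r); Q=np.array([onz(C,a,b,115)[:2] for a,b in zip(uu,vv)])
# outer rim pixels -> circle fit (outer radius 56)
from scipy.optimize import least_squares
c=np.array([592,-118.])
for k in range(8):
    rr=np.hypot(*(Q-c).T); S=Q[(rr>42)&(rr<60)]; c=least_squares(lambda c:np.hypot(*(S-c).T)-50,c,loss="soft_l1").x
print("rim centre",c,len(S))
t=np.array(tp[0][0]); dv=t-c; print("dist",np.hypot(*dv),"station yaw",np.degrees(np.arctan2(-dv[0],dv[1])))
print(np.round(onz(C,365*.64,328*.64,118)))
```

```text
tp (((557.3170776367188, 14.787359237670898), (26.881431579589844, 26.928415298461914), 15.802006721496582), array([557.2546  ,  15.120714], dtype=float32), 151)
rim z [114.24034515 117.11073723 118.80185128] 1967
rim centre [ 597.53716872 -124.46401506] 1527
dist 144.94344058886952 station yaw 16.110348297488276
[ 596. -125.  118.]
```

Run:
```python
from h import *
y=29.1; p=[557.3,14.8]
reach([*p,175],down(y)); pause(.3); s=sense(); print(s["t"],s["position"],s["wrist_force"])
print(line_to([*p,140],feed=60,guard=6)); s=sense(); print(s["position"],s["wrist_force"])
if s["position"][2]<142:
    print(line_to([*p,109],feed=50,guard=12)); s=sense(); print(s["t"],s["position"],s["wrist_force"],s["ft_torque"])
```

```text
8.9667 [558.23481023  13.63968559 175.74887119] [-0.11975213  0.96357537 -1.33599223]
False
[557.43397893  14.87144403 139.85745153] [ 2.08262221  0.17962537 -2.27921022]
True
10.2583 [557.5563655   14.85163559 111.77530853] [-0.46609144  0.01275522  3.78702184] [-0.09971381  0.07218131  0.0124452 ]
```

The shoulder met the mouth at TCP z 111.8, and 112.3 was expected. A final push, then I release and look at the gauge and handle.

Run:
```python
from h import *
y=29.1; p=[557.3,14.8]
print(line_to([*p,108],feed=30,guard=15)); s=sense(); print(s["position"],s["wrist_force"])
command_gripper(50); line_to([*p,200],feed=150); s=sense(); print(s["t"],s["gripper_width"])
c=np.array([625,-80.])-camoff(y)
reach([*c,265],down(y)); pause(.3)
im,d,C=shot("wrist","w3.png"); print(sense()["t"],proj(C,[557.3,14.8,132])/.64,proj(C,[642,-113,176])/.64)
cv2.imwrite("pics/w3b.png",cv2.resize(im,(800,600)))
```

```text
True
[557.79704387  14.29446646 110.84287492] [-0.34778265  0.26777563  5.89413296]
11.7917 49.89332009517803
12.9583 [384.10634527 -31.86728855] [404.50517914 250.72270129]
```

View pics/w3b.png

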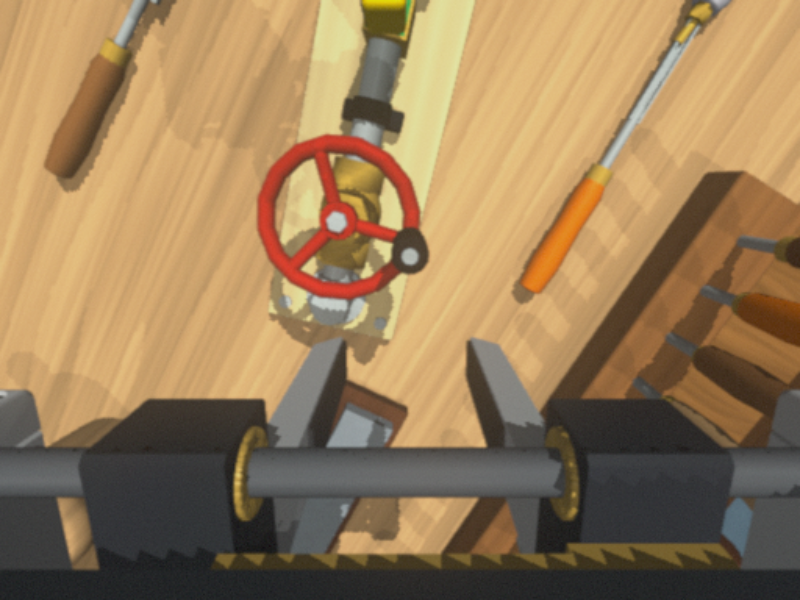

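The gauge stands in the test point at the top edge (388,15). The handle's top is at (409,257) in 800x600 and the hub at (337,222). I'm measuring both, then gripping the handle.

```bash
cat >> h.py <<'E'
YAW=16.1
def handle_meas(im,d,C,near):
    P=cloud(C,d); m=(P[...,2]>169)&(P[...,2]<185)&(np.hypot(P[...,0]-near[0],P[...,1]-near[1])<30)
    v,u=np.nonzero(m); Q=np.array([onz(C,a,b,176)[:2] for a,b in zip(u,v)],np.float32)
    return np.array(cv2.minEnclosingCircle(Q)[0]),cv2.minEnclosingCircle(Q)[1],len(Q)
E
python3 - <<'E'
from h import *
im,d,C=load("w3.png"); hm=handle_meas(im,d,C,(642,-113)); print(hm)
h,s,v=cv2.split(cv2.cvtColor(im,cv2.COLOR_BGR2HSV)); r=((h<8)|(h>172))&(s>140)&(v>60); r[200:]=0;r[:,:150]=0;r[:,280:]=0
from scipy.optimize import least_squares
vv,uu=np.nonzero(r); Q=np.array([onz(C,a,b,115)[:2] for a,b in zip(uu,vv)]); c=np.array([597.5,-124.5])
for k in range(6):
    rr=np.hypot(*(Q-c).T); S=Q[(rr>42)&(rr<60)]; c=least_squares(lambda c:np.hypot(*(S-c).T)-50,c,loss="soft_l1").x
o=hm[0]-c; print("hub",c,"handle r",np.hypot(*o),"ang",np.degrees(np.arctan2(o[1],o[0]))-YAW)
p=hm[0]
for y in (29,60,90,120): print(y,[np.round(inverse_kinematics([597+65*np.cos(a),-124+65*np.sin(a),150],down(y)),2) is not None for a in np.arange(0,6.3,.8)])
E
```

```text
(array([ 645.21289062, -113.59723663]), 10.81262493133545, 478)
hub [ 596.86745505 -124.50158663] handle r 49.55992321841201 ang -3.389584093650175
29 [True, True, True, True, True, True, True, True]
60 [True, True, True, True, True, True, True, True]
90 [True, True, True, True, True, True, True, True]
120 [True, True, True, True, True, True, True, True]
```

```bash
cat >> h.py <<'E'
HUB=np.array([597.1,-124.5]); Z=149.; R0=50.; YT=29.1
def pt(a,dr=0):
    w=np.radians(a+YAW); return np.array([*(HUB+(R0+dr)*np.array([np.cos(w),np.sin(w)])),Z])
def frc(a):
    f=np.array(sense()["wrist_force"])[:2]; w=np.radians(a+YAW)
    return f@[np.cos(w),np.sin(w)], f@[-np.sin(w),np.cos(w)]   # radial, tangential (ccw +)
def where():
    p=np.array(sense()["position"]); o=p[:2]-HUB; return np.degrees(np.arctan2(o[1],o[0]))-YAW,np.hypot(*o)
def turn(a0,a1,step=20,feed=110,guard=14):
    """wheel from a0 to a1 in deg; returns (angle reached, blocked)"""
    n=max(1,int(np.ceil(abs(a1-a0)/step-1e-6))); log=[]
    for a in np.linspace(a0,a1,n+1)[1:]:
        hit=line_to(pt(a),feed=feed,guard=guard); fr,ft=frc(a); log.append((round(a),round(fr,1),round(ft,1)))
        near=abs((a+180)%360-180)<35
        if near and a1<a0 and (hit or ft>9): print(log[-8:],"BLOCK",hit); return a,True
        if hit: print("hit",log[-1],where())
    print(log[::3],"t",round(sense()["t"],2)); return a1,False
E
python3 - <<'E'
from h import *
p=[645.2,-113.6]
command_gripper(48); reach([*p,200],down(YT)); line_to([*p,Z],feed=120,guard=8)
s=sense(); print(s["t"],s["position"]); command_gripper(10); pause(.1)
s=sense(); print(s["t"],s["position"],s["gripper_width"],s["wrist_force"],where())
print(turn(-3.4,-43.4,10,80))
E
```

```text
14.1833 [ 646.1831815  -114.52155326  150.10596807]
14.8167 [ 646.28128333 -113.23639411  149.60023762] 21.619723887134295 [2.90203238 0.52415442 2.42259751] (np.float64(-3.200455689028889), np.float64(50.454607792801944))
[(-13, np.float64(0.6), np.float64(-0.5)), (-43, np.float64(0.6), np.float64(-0.0))] t 15.85
(-43.4, False)
```

Run:
```python
from h import *
a,b=turn(-43.4,-343.4,20,150)
if not b: a,b=turn(a,-383.4,8,60,10)
s=sense(); print(a,b,where(),s["t"],s["wrist_force"],s["gripper_width"])
```

```text
[(-63, np.float64(-1.2), np.float64(-1.1)), (-123, np.float64(-2.0), np.float64(-2.7)), (-183, np.float64(-1.5), np.float64(-2.8)), (-243, np.float64(-0.7), np.float64(-2.1)), (-303, np.float64(1.4), np.float64(-2.7))] t 19.85
[(-351, np.float64(2.9), np.float64(-1.3)), (-359, np.float64(3.4), np.float64(-0.1)), (-367, np.float64(-1.2), np.float64(1.4))] BLOCK True
-367.4 True (np.float64(-0.4038176251511487), np.float64(50.587155462761785)) 20.5917 [-1.38520943  1.17249482  4.44221405] 22.17345528747557
```

It blocked at about -360°, which is the expected stop angle. I'm pressing once more to confirm that it is the stop.

Run:
```python
from h import *
for a in (-362,-364,-366):
    h=line_to(pt(a),feed=20,guard=12); pause(.15); print(a,h,where(),frc(a),sense()["t"])
    if h: break
```

```text
-362 False (np.float64(-0.43872977717064465), np.float64(50.45327813068528)) (np.float64(1.800863887983211), np.float64(2.565388585992011)) 21.0333
-364 False (np.float64(-0.5647815760635329), np.float64(50.46010136913397)) (np.float64(2.4212830469021354), np.float64(6.259557269651994)) 21.4333
-366 False (np.float64(-0.7039991482553294), np.float64(50.45307909591456)) (np.float64(0.5350321063943054), np.float64(7.938475869487533)) 21.8333
```

It is a firm stop: the force rises while the wheel stays at -0.35°. I'm backing off exactly two turns.

Run:
```python
from h import *
a,b=turn(-0.4,360-0.4,20,150); print(where())
a,b=turn(a,700,20,150); a,b=turn(a,719.6,5,50); pause(.3)
s=sense(); print(where(),frc(a),s["t"],s["gripper_width"],s["joint_vel"].round(3))
im,d,C=shot("scene","s1.png"); shot("top","t1.png")
i2=load("t1.png")[0]
cv2.imwrite("pics/f.png",np.hstack([cv2.resize(im[150:270,150:310],(480,360),interpolation=2),cv2.resize(i2[140:240,210:343],(320,240),interpolation=2).repeat(1,0) if 0 else cv2.resize(i2[140:240,230:315],(306,360),interpolation=2)]))
```

```text
hit (20, np.float64(-0.5), np.float64(2.5)) (np.float64(15.940963194725086), np.float64(50.47269519998739))
hit (40, np.float64(1.4), np.float64(2.3)) (np.float64(30.73938229662331), np.float64(50.31395044036684))
hit (60, np.float64(2.0), np.float64(2.2)) (np.float64(43.66887301041754), np.float64(50.2315062424518))
hit (80, np.float64(2.2), np.float64(1.4)) (np.float64(55.0499793076007), np.float64(50.06525289381552))
hit (100, np.float64(1.9), np.float64(1.1)) (np.float64(64.3803170298298), np.float64(50.00308025188857))
hit (120, np.float64(2.5), np.float64(0.8)) (np.float64(72.79369677818187), np.float64(49.92429382875037))
hit (140, np.float64(3.8), np.float64(0.2)) (np.float64(80.96286747964979), np.float64(49.90279688908828))
hit (160, np.float64(3.0), np.float64(0.1)) (np.float64(87.01227100731649), np.float64(49.85530363006853))
hit (180, np.float64(2.1), np.float64(-1.1)) (np.float64(92.4513406179532), np.float64(49.67738532098134))
hit (200, np.float64(1.5), np.float64(-1.6)) (np.float64(96.07787238782035), np.float64(49.66678546261779))
hit (220, np.float64(0.0), np.floa
[... 1218 characters left out ...]
), np.float64(44.32408269633597))
hit (397, np.float64(2.4), np.float64(-1.5)) (np.float64(79.20574867955804), np.float64(44.50921057439948))
[(379, np.float64(1.7), np.float64(0.0)), (435, np.float64(-7.5), np.float64(1.3)), (492, np.float64(-13.1), np.float64(2.3)), (549, np.float64(-7.0), np.float64(3.0)), (605, np.float64(7.1), np.float64(0.7)), (662, np.float64(14.6), np.float64(1.8))] t 30.43
[(705, np.float64(9.1), np.float64(1.7)), (720, np.float64(5.0), np.float64(-0.6))] t 31.43
(np.float64(2.027164840035457), np.float64(51.192021643997926)) (np.float64(4.381156062082117), np.float64(-0.10005400084581306)) 31.7333 21.62227458162275 [-0.001 -0.    -0.002 -0.001 -0.001  0.001 -0.001]
```

View pics/f.png

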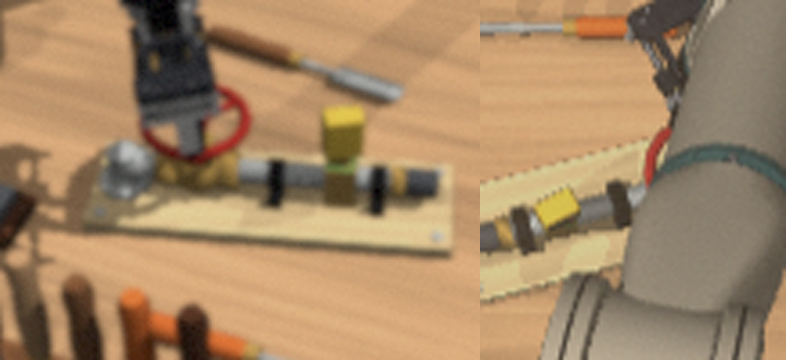

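My guard misfired on inertia, and the loop went on regardless. The log shows the wheel has really made one turn (TCP winding 0→100→75→360°), and the handle has slid a little in the pads. The picture shows the gauge still seated in the test point and the handle still held. I'll release, measure the handle, regrip, and do the second turn without the inertia-sensitive guard.

Run:
```python
from h import *
command_gripper(48); p=np.array(sense()["position"])
line_to([p[0],p[1],205],feed=200)
c=np.array([625,-80.])-camoff(YT)
reach([*c,265],down(YT)); pause(.25)
im,d,C=shot("wrist","w4.png"); hm=handle_meas(im,d,C,(646,-111)); print(hm,sense()["t"])
o=hm[0]-HUB; print("r",np.hypot(*o),"ang",np.degrees(np.arctan2(o[1],o[0]))-YAW)
P=cloud(C,d); m=np.hypot(P[...,0]-557.3,P[...,1]-14.8)<28; m&=(P[...,2]>100); print("gauge top z",m.sum(),np.percentile(P[...,2][m],[50,90]) if m.any() else None)
cv2.imwrite("pics/w4b.png",cv2.resize(im[:260],(800,406)))
```

```text
(array([ 641.69763184, -103.71020508]), 10.792709350585938, 498) 33.5583
r 49.205328352399434 ang 8.893222345552164
gauge top z 456 [123.04796121 131.80002536]
```

View pics/w4b.png

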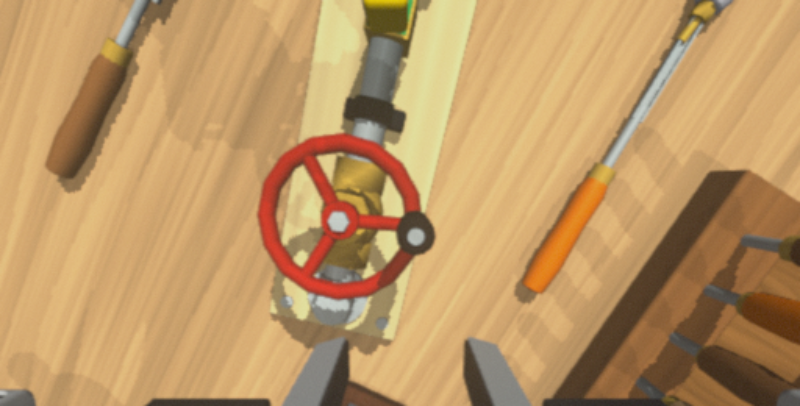

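The handle is measured at 8.9°, which is 1 turn + 8.9°. The picture shows the gauge seated at the top, with its case top at z = 131.8 (132 = fully home). I'm regripping and making the remaining turn.

Run:
```python
from h import *
p=[642.3,-103.5]
reach([*p,205],down(YT)); line_to([*p,Z],feed=120,guard=12)
print(sense()["t"],sense()["position"]); command_gripper(10); pause(.2); s=sense(); print(s["gripper_width"],where(),frc(9))
a,b=turn(where()[0],340,18,110,None); a,b=turn(a,359.6,5,50,None); pause(.3)
s=sense(); print(where(),frc(a),s["t"],s["gripper_width"])
```

```text
34.575 [ 643.09967615 -104.32161382  149.84761546]
21.71985803826157 (np.float64(8.701824590471372), np.float64(50.52264303279476)) (np.float64(1.5657790921366181), np.float64(-0.18677067715824475))
[(26, np.float64(1.0), np.float64(1.1)), (78, np.float64(0.6), np.float64(2.7)), (131, np.float64(-1.0), np.float64(2.2)), (183, np.float64(-1.5), np.float64(2.7)), (235, np.float64(0.1), np.float64(2.3)), (288, np.float64(1.9), np.float64(2.8)), (340, np.float64(1.2), np.float64(1.9))] t 40.84
[(345, np.float64(1.9), np.float64(-0.8)), (360, np.float64(1.6), np.float64(-1.6))] t 41.84
(np.float64(0.34919927463397116), np.float64(50.56638865284366)) (np.float64(0.8380012107156752), np.float64(-0.969395369324591)) 42.1417 21.86787468257546
```

Run:
```python
from h import *
for c in (358.5,357.5,356.5):
    line_to(pt(c),feed=20); pause(.3); w=where(); print(c,w,frc(c))
    if w[0]<-0.1: break
s=sense(); print(s["t"],s["gripper_width"],s["wrist_force"],np.abs(s["joint_vel"]).max())
im,d,C=shot("wrist","w5.png"); 
try: hm=handle_meas(im,d,C,(645,-111)); print(hm)
except Exception as e: print(e)
cv2.imwrite("pics/w5b.png",cv2.resize(im,(800,600)))
```

```text
358.5 (np.float64(0.22390247848727185), np.float64(50.581746185194895)) (np.float64(1.5149598667885384), np.float64(0.5199326762726812))
357.5 (np.float64(0.045669364262305834), np.float64(50.597598469448116)) (np.float64(0.661655317457657), np.float64(2.166486568811441))
356.5 (np.float64(-0.5646849504346481), np.float64(50.58980283401801)) (np.float64(0.4456886559450297), np.float64(1.6662407544483184))
43.7917 21.633334464145292 [0.07147587 1.72333625 8.28699629] 0.0016788413446185658
(array([ 642.90942383, -107.74581146]), 24.36345672607422, 2205)
```

View pics/w5b.png

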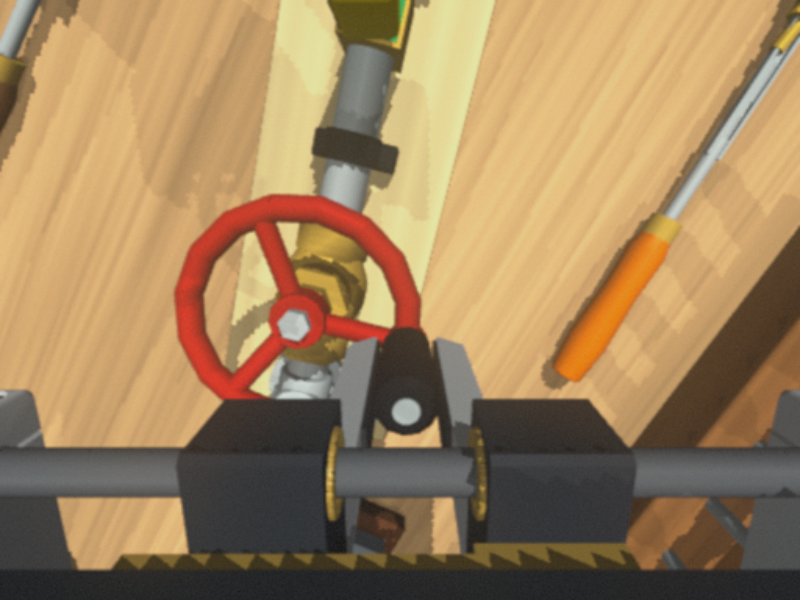

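The handle is held between the pads, with its bolt at (406,411) and the hub at (294,323). The gauge is still in the test point at the top, (370,20). One ray check, then I hand in.

Run:
```python
from h import *
im,d,C=load("w5.png")
b=onz(C,406*.64,411*.64,176)[:2]; h=onz(C,294*.64,323*.64,121)[:2]; o=b-h
print(b,h,np.hypot(*o),np.degrees(np.arctan2(o[1],o[0]))-YAW, where(), sense()["t"])
hand_in()
```

```text
[ 645.49932273 -112.02580117] [ 596.87880262 -124.75250875] 50.25857201949072 -1.4315892824630154 (np.float64(-0.6032682645819456), np.float64(50.60818007341407)) 43.8417
the job is handed in; nothing more can be done
```

The job is handed in at 43.8 s of the 72 s allowed. The gauge is fully home in the test point, and the wheel is two turns open from its stop with the handle still gripped.

**Gauge:** I took the middle-sized one, in the oak holder, and pushed it in until the shoulder met the mouth. That was at TCP z 111.8 mm (112.3 expected), and the case top later measured 131.8 mm (132 is fully home).

**Wheel:** I wound it clockwise and it met its stop after almost one turn. Pressing further raised the force while the wheel stayed put, so I took that as shut.

**What went wrong:** My force guard tripped on inertia while backing off. The first turn was irregular: the wheel briefly went back about 20–40°, and the handle slid a few millimetres in the pads. From the log and a new picture I found the wheel at one turn plus 8.9°, regripped the handle and made the rest of the second turn cleanly. The count of two turns therefore rests on that log, since one turn looks like another in the pictures.

**Last checks:** The gripper's position puts the handle at -0.6°, against about -0.4° at the stop. A rougher camera ray gave -1.4°, so the two differ by about a degree. The handle was held still at 21.6 mm opening. I saw no other tool moved, though I made no separate check of each one.

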